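Hold the engineer's square in the corner of bar and post

TASK

Pick up the steel engineer's square by its upright blade and stand its stock on the narrow raised bar of the blue bracket, upright, along the bar, with the blade towards the post but still a finger's width clear of it. Then, keeping it on the bar, slide it gently into the corner until the blade's edge bears on the post and the stock bears flat on the bar, and finish while still gripping it and pressing it lightly against both. Leave the grease tin and the threaded stud alone.

Things in the scene. Friction and masses are not known exactly. Their poses are not given: they have to be found in the camera images.
- square: Loose steel engineer's square, 0.3 kg, standing on its stock. Stock: dark, 110 mm (x) x 26 (y) x 24 high. Blade: bright, upright at the stock's +x end, 44 mm (x) x 10 thick (y, on the midline), top 120 mm above the underside; outer edge flush with the stock's end at x = +55 mm. Origin: centre of the stock's underside; x along the stock to the blade, z up. Held, it can swing about y.
- corner (a point): Inner corner on the fixed bracket: on the bar's midline where the bar's top meets the post's face, 48 mm above the bench. x along the bar towards and into the post, y across the bar, z up. The seated square has the same axes directions and its origin at x = -55 mm, y = 0, z = 0 here.
- bar: Bright steel bar (fixed, level), 200 mm long (x) x 36 wide (y) x 40 high, on the bracket's blue foot plate (230 x 84 x 8 mm, small bolt heads at its corners). Origin: centre of its underside, 8 mm above the bench; axes as corner. 164 mm of its top are free, up to the post. Ground and lightly oiled, so the stock slides easily (friction about 0.2).
- post: Dark steel post (fixed, rigid), 36 x 36 mm, rising 118 mm from the bar's top at its +x end. Origin: centre of its underside, 18 mm behind the face the square must touch (the face looking along -x). Oiled like the bar.
- grease_tin: Bystander: white and red round tin, 68 mm across, 63 mm high, loose. Origin: centre of its underside.
- square_grip (a point): Point in the blade's middle, 15 mm below its top: x = +33 mm, z = 105 mm in square. Grip here from above across the 10 mm thickness (y).
- threaded_stud: Bystander: grey threaded stud with a coppery top, standing on end, 25 mm across, 76 mm high, loose. Origin: centre of its underside.
There are look-alikes about, which are no part of the job. There is more than one size of the square; the job needs the largest.

How it is judged:
By the outcome, as a careful person would: the job done as asked, in the order asked, and still so for the second after the job is handed in, while the arm keeps its last pose, push and grip.
It also fails if it takes over 48 s, if anything falls off the work surface, if the arm or the gripper's body presses on something with over 40 N, if the wrist force passes 120 N, or if a joint passes its speed limit or range.

ROBOT

A 6-joint arm with a two-finger parallel gripper is mounted at the origin on the work surface; the furniture and walls round the work are solid. World frame = base frame: x ahead of the robot, y to its left, z up, the work surface at z = 0. Lengths are in m, angles in rad, forces in N, time in s.
With the tool pointing down it reaches from about 0.3 to 1 m from the base axis. Payload 5.1 kg.
Tool frame: the origin (TCP) lies between the finger pads; the fingertips stand 11 mm ahead of it and the grasp point (between the pads) lies 8 mm behind it; z points along the fingers, y is the line along which they close (so a half turn about z gives the same grasp; the last joint's range is limited). The gripper opens to 95 mm and grips with 3 to 60 N. Pads are 20 mm wide; open, the fingers measure 119 mm over their backs; the gripper's body (75 mm by 180 mm) begins 59 mm behind the grasp point.
Start: joints at [-1.274, 0.124, 1.65, -0, 1.367, -0.083], TCP at [0.241, -0.604, 0.226] pointing down, gripper open.
Joint ranges: [-2.61, 2.61], [-1.02, 2.33], [0.03, 2.71], [-1.35, 4.49], [0.32, 2.68], [-2.91, 2.91]. Speed limits (rad/s): [2.57, 2.57, 3.14, 3.14, 3.14, 3.14].

INTERFACE

Orientations are given as [roll, pitch, yaw] about the fixed x, y, z axes, in that order (R = Rz(yaw) Ry(pitch) Rx(roll)).
In Python, from station import manip, cams, ticket gives the robot as it stands. The module is installed in compiled form; this text tells all that it offers.
- The arm moves only by the shell command python3 -m crank 'ROWS' [FORCE]. ROWS is a JSON object whose one key "moves" holds a list of rows, each an object of numbers: "x", "y", "z": the shift along the tool's x, y, z in mm; "rx", "ry", "rz": the turn, a rotation vector about the tool's x, y, z in rad; "fingers": the finger opening in mm, from 0 to 95.1. In form: {"moves": [{"x": .., "y": .., "z": .., "rx": .., "ry": .., "rz": .., "fingers": ..}, ...]}. A call has 1 to 20 rows; each row is the pose to reach, as a shift and turn from the pose commanded when the call began, along the tool's axes at that moment; what a row does not reach only later rows make up. A row lasts 1/8 s, in which the tool goes at most 62.5 mm and 10.7 degrees, less where a joint would pass 70% of its speed; a pose out of reach is approached as far as the arm can. A call with a gripper value outside its range is refused whole. The fingers move at their own pace and stop on an object; FORCE is the grip in N (left out, the last holds). Time passes only in rows, so rows that repeat a pose let the fingers close. It gives the time, the measured TCP pose, the force, the opening and the grip force at its end, in the units of the state.
- manip.sense(): the state, without advancing time (a new reading comes with each control period).
- cams.capture(name): name is "side" or "top" or "wrist"; returns a dict with "img" (400x640x3 uint8, red, green, blue), "range_z" (400x640 float32, m along the optical axis (not along the pixel's ray), 0 where there is no reading), "fov_y" (degrees; the focal length in pixels is half the picture's height over the tangent of half this angle, whatever the lens; pixels are square), "cx", "cy" (the principal point, pixels), "eye" and "attitude" of the camera in the world; the wrist camera has in their place "tool_from_camera" (4x4, takes a point from camera to tool coordinates, whose origin is the TCP and whose axes are the flange's). Camera axes: x right, y up, looking along -z (the intrinsics and any distortion apply to the point x, -y, -z); pixel columns grow to the right and rows downward; lengths in m; the calibration is good to about 2 mm. The wrist camera is an equidistant fisheye: a pixel r from the principal point sees the ray r / f radians off the axis. A picture is of the moment at which its call begins: read the wrist's pose just before it.
- ticket.close_job(): hands the job in; it is judged then, once.
The state is a dict: "time": time; "joint_pos": joint angles; "qvel": joint speeds; "effort": joint torques, N m; "ee_pos": TCP position; "tcp_rot": TCP orientation; "ft_force": force on the tool from outside, world axes, zero at the start; "ft_torque": the same for the moment, N m; "grip_width": finger opening in m; "grip_force": force on a finger pad.
Only numpy, scipy, OpenCV 4.12 (cv2) and the standard library are available. Lean on these libraries where they do the work, as an engineer would, in place of code of your own. Each camera call takes 0.05 s, during which the arm holds its last target. There are 200 camera calls.

## Working session

There is one attempt and no reset: what is moved stays moved. The work goes in short steps, Python scripts to look and compute and a shell command to move; the robot and the scene stay as the last step left them, time stands still between calls to the robot, and variables do not carry over. Pictures are saved under pics/ and viewed, at most 10 in all, crops included, and the job is handed in when it is done.

```bash
mkdir -p pics; ls; cat > h.py <<'E'
import numpy as np, cv2
from station import manip, cams, ticket
from scipy.spatial.transform import Rotation as R
def cloud(c):
    h,w=c["range_z"].shape; f=h/2/np.tan(np.radians(c["fov_y"])/2)
    v,u=np.mgrid[:h,:w]; z=c["range_z"]
    P=np.dstack([(u-c["cx"])/f*z,-(v-c["cy"])/f*z,-z])
    A=np.array(c["attitude"]); M=A if A.shape==(3,3) else R.from_euler("xyz",A).as_matrix()
    W=P@M.T+np.array(c["eye"]); W[z==0]=np.nan
    return W
E
python3 - <<'E'
from h import *
print(manip.sense())
for n in ("top","side"):
    c=cams.capture(n); np.savez(f"{n}.npz",**c)
    print(n,c["fov_y"],c["cx"],c["cy"],c["eye"],c["attitude"],[k for k in c])
    cv2.imwrite(f"pics/{n}0.png",c["img"][:,:,::-1])
E
```

```text
pics
{'time': 0.0, 'joint_pos': array([-1.27360162e+00,  1.24501382e-01,  1.65168453e+00, -2.85418409e-05,
        1.36750591e+00, -8.26333356e-02]), 'qvel': array([ 0.00097228, -0.00039516, -0.00031205, -0.00111305, -0.00085629,
       -0.00013935]), 'effort': array([ 1.33893591e-03, -4.17608857e+01, -3.59929526e+01,  7.75752473e-02,
        4.91302670e-02, -1.56935666e-04]), 'ee_pos': array([ 0.24075502, -0.603091  ,  0.22438322]), 'tcp_rot': array([-3.13949834e+00, -1.45417735e-04,  3.79833686e-01]), 'ft_force': array([-0.69160895,  0.87684193,  0.26191052]), 'ft_torque': array([-0.0188714 ,  0.01904697, -0.02334624]), 'grip_force': 0.0, 'grip_width': 0.09538008623898578}
top 42.969049866487595 315.72166987242014 203.11741348888629 [0.33512295 0.01997508 1.56992902] [ 0.05358104  0.01562292 -1.54665309] ['img', 'range_z', 'fov_y', 'cx', 'cy', 'eye', 'attitude']
side 52.00500261895612 326.9810566190526 197.48158946933856 [0.39856776 0.80630187 0.77413607] [ 8.21946158e-01 -1.02973118e-03 -3.11881893e+00] ['img', 'range_z', 'fov_y', 'cx', 'cy', 'eye', 'attitude']
```

View pics/top0.png

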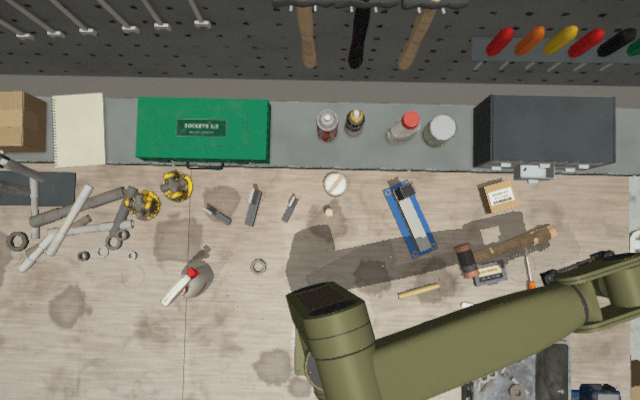

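View pics/side0.png

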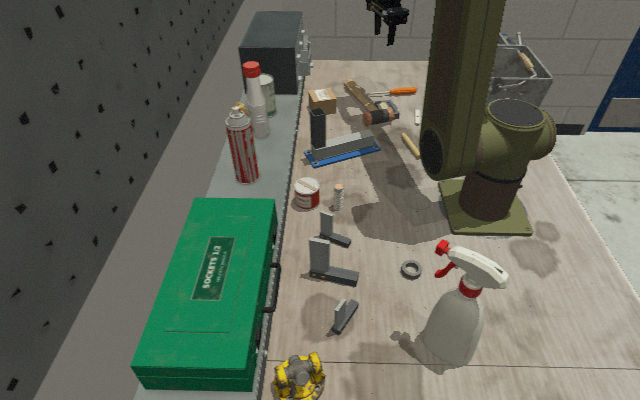

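Candidates: three squares at top-view pixels (217,214), (254,205) and (290,207), which in the side view are (345,315), (330,262) and (333,230). The middle one looks largest. The bracket is at (410,220) with its post at (398,188), the tin at (335,184) and the stud at (328,211).

```bash
python3 - <<'E'
from h import *
t=dict(np.load("top.npz")); s=dict(np.load("side.npz"))
Wt,Ws=cloud(t),cloud(s)
a=cv2.resize(t["img"][165:265,190:450],None,fx=3,fy=3,interpolation=cv2.INTER_CUBIC)
b=cv2.resize(s["img"][200:340,280:400],None,fx=2,fy=2,interpolation=cv2.INTER_CUBIC)
im=np.zeros((600,780,3),np.uint8); im[:300]=a; im[310:590,:240]=b
cv2.imwrite("pics/crop.png",im[:,:,::-1])
bench=Wt[230:260,330:380].reshape(-1,3); print("benchz top",np.nanmedian(Wt[280:330,200:250,2]))
def rect(W,u0,v0,u1,v1,zlo,zhi,nm):
    P=W[v0:v1,u0:u1].reshape(-1,3); P=P[(P[:,2]>zlo)&(P[:,2]<zhi)]
    if len(P)<5: print(nm,len(P));return
    (c,sz,an)=cv2.minAreaRect((P[:,:2]*1000).astype(np.float32)); print(nm,len(P),np.round(c,1),np.round(sz,1),round(an,1),"med",np.round(np.median(P,0)*1000,1),"max z",round(P[:,2].max()*1e3,1))
for n,(u0,v0,u1,v1) in dict(sqA=(200,195,236,230),sqB=(238,178,268,232),sqC=(277,187,302,227)).items():
    rect(Wt,u0,v0,u1,v1,.013,.035,n+" stock"); rect(Wt,u0,v0,u1,v1,.04,.16,n+" blade")
rect(Wt,380,172,442,262,.04,.055,"bar"); rect(Wt,380,172,442,262,.1,.2,"post"); rect(Wt,380,172,442,262,.004,.015,"foot")
rect(Wt,318,168,350,200,.055,.075,"tin"); rect(Wt,320,202,337,222,.06,.09,"stud")
E
```

```text
benchz top -0.0003666498188117373
sqA stock 113 [371.8 344.2] [79.  18.8] 59.1 med [368.5 338.5  17.5] max z 33.6
sqA blade 48 [384.4 364.1] [31.8  7.1] 59.6 med [383.7 362.3  82.8] max z 91.6
sqB stock 244 [396.7 239.3] [ 27.  108.7] 77.0 med [385.4 240.3  23.8] max z 33.1
sqB blade 115 [429.3 231.9] [11.2 43.5] 76.9 med [428.5 229.4 113. ] max z 127.5
sqC stock 109 [395.6 127.5] [19.  78.1] 63.9 med [388.2 130.6  17.2] max z 33.8
sqC blade 41 [417.  117.1] [ 7.8 31.2] 65.8 med [415.6 117.3  85.2] max z 91.9
bar 687 [ 402.8 -244.3] [127.5 239.6] 85.5 med [ 360.9 -249.1   48.5] max z 55.0
post 215 [ 450.3 -208.1] [35.5 37.5] 25.1 med [ 448.8 -202.5  164.9] max z 174.0
foot 1439 [ 384.5 -245.7] [274.  187.6] 0.9 med [ 374.  -241.2    7.4] max z 15.0
tin 416 [478.8  -8.3] [76.  86.4] 0.2 med [473.8 -10.7  61.8] max z 73.9
stud 54 [388.2   7. ] [20.9 20.7] 0.6 med [389.2   8.2  75.3] max z 85.1
```

View pics/crop.png

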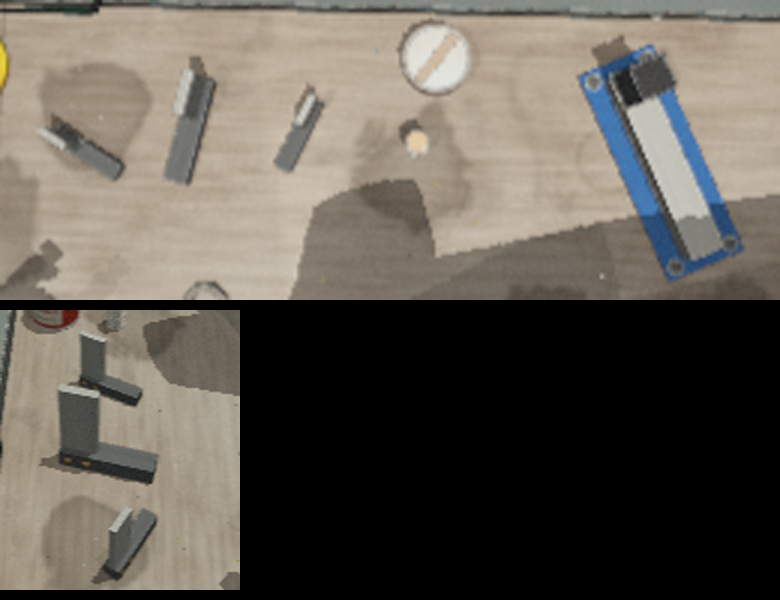

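The crop shows three squares. The middle one, with its blade at (254,190) in the top view, has a 109×27 mm stock and a blade about 120 mm tall, so it is the large one to use. The others are about 78 mm long. I'll fit the bracket more precisely before moving.

```bash
cat > fit.py <<'E'
from h import *
def bracket(c,show=True):
    W=cloud(c); Z=cv2.medianBlur(np.nan_to_num(W[:,:,2]).astype(np.float32),3); out={}
    sub=np.zeros(Z.shape,bool); sub[165:275,370:455]=1
    for nm,lo,hi in(("bar",.038,.058),("post",.13,.2)):
        m=((Z>lo)&(Z<hi)&sub).astype(np.uint8)
        n,l,st,_=cv2.connectedComponentsWithStats(m,connectivity=4); k=1+np.argmax(st[1:,4])
        P=W[l==k]; d=P[:,2]-np.median(P[:,2]); P=P[abs(d)<.012]
        r=cv2.minAreaRect((P[:,:2]*1000).astype(np.float32)); out[nm]=r
        e=np.linalg.eigh(np.cov(P[:,:2].T))[1][:,1]
        print(nm,len(P),np.round(r[0],1),np.round(r[1],1),round(r[2],1),"mean",np.round(P.mean(0)*1000,1),"pca",np.degrees(np.arctan2(e[1],e[0])))
    hsv=cv2.cvtColor(c["img"],cv2.COLOR_RGB2HSV)
    m=(hsv[:,:,0]>95)&(hsv[:,:,0]<125)&(hsv[:,:,1]>120)&sub&(abs(Z-.008)<.012)
    P=W[m]; print("foot",m.sum(),cv2.minAreaRect((P[:,:2]*1000).astype(np.float32)))
E
python3 - <<'E'
from fit import *
bracket(dict(np.load("top.npz")))
E
```

```text
bar 0 [0. 0.] [0. 0.] 0.0 mean [nan nan nan] pca nan
post 0 [0. 0.] [0. 0.] 0.0 mean [nan nan nan] pca nan
foot 702 ((377.10888671875, -243.86148071289062), (227.29049682617188, 81.2104721069336), 25.56340980529785)
  avg = a.mean(axis, **keepdims_kw)
  ret = um.true_divide(
fit.py:10: RuntimeWarning: Degrees of freedom <= 0 for slice
  e=np.linalg.eigh(np.cov(P[:,:2].T))[1][:,1]
  c *= np.true_divide(1, fact)
  c *= np.true_divide(1, fact)
fit.py:11: RuntimeWarning: Mean of empty slice.
  print(nm,len(P),np.round(r[0],1),np.round(r[1],1),round(r[2],1),"mean",np.round(P.mean(0)*1000,1),"pca",np.degrees(np.arctan2(e[1],e[0])))
```

```bash
python3 -m crank '{"moves":[{"z":-150},{"z":-150},{"z":-150}]}' 20
```

```text
validation failed for argument at $.mo...
```

```bash
sed -i 's/P=W\[l==k\]; d=P\[:,2\]-np.median/P=W[(l==k)\&np.isfinite(W[:,:,2])]; d=P[:,2]-np.median/' fit.py; python3 - <<'E'
from fit import *
bracket(dict(np.load("top.npz")))
E
```

```text
bar 696 [ 368.8 -245.2] [185.8  38.1] 25.4 mean [ 359.8 -248.8   48.4] pca -154.29613183094972
post 174 [ 450.  -207.6] [35.5 36.2] 24.6 mean [ 449.5 -206.9  165.4] pca 142.52510910869637
foot 702 ((377.10888671875, -243.86148071289062), (227.29049682617188, 81.2104721069336), 25.56340980529785)
```

```bash
python3 -m crank '{"moves":[{"x":0,"y":0,"z":-60,"rx":0,"ry":0,"rz":0,"fingers":60},{"x":0,"y":0,"z":-120,"rx":0,"ry":0,"rz":0,"fingers":60}]}' 20
```

```text
time: 0.35
ee_pos: [0.2407, -0.603, 0.3451]
tcp_rot: [-3.138, -0.0, 0.38]
ft_force: [0.4, -0.9, 0.4]
grip_width: 0.0801
grip_force: 0.0
```

```bash
python3 -m crank '{"moves":[{"x":45,"y":-38,"z":0,"rx":0,"ry":0,"rz":0,"fingers":60},{"x":90,"y":-76,"z":0,"rx":0,"ry":0,"rz":0,"fingers":60},{"x":135,"y":-114,"z":0,"rx":0,"ry":0,"rz":0.1,"fingers":60},{"x":180,"y":-152,"z":0,"rx":0,"ry":0,"rz":0.2,"fingers":60},{"x":225,"y":-190,"z":0,"rx":0,"ry":0,"rz":0.3,"fingers":60},{"x":270,"y":-230,"z":0,"rx":0,"ry":0,"rz":0.4,"fingers":60},{"x":310,"y":-270,"z":0,"rx":0,"ry":0,"rz":0.5,"fingers":60},{"x":343,"y":-315,"z":0,"rx":0,"ry":0,"rz":0.6,"fingers":60},{"x":362,"y":-370,"z":0,"rx":0,"ry":0,"rz":0.605,"fingers":60},{"x":381,"y":-425,"z":0,"rx":0,"ry":0,"rz":0.605,"fingers":60},{"x":400,"y":-480,"z":0,"rx":0,"ry":0,"rz":0.605,"fingers":60},{"x":420,"y":-535,"z":0,"rx":0,"ry":0,"rz":0.605,"fingers":60},{"x":440,"y":-590,"z":20,"rx":0,"ry":0,"rz":0.605,"fingers":60},{"x":462,"y":-645,"z":50,"rx":0,"ry":0,"rz":0.605,"fingers":60},{"x":484,"y":-706,"z":80,"rx":0,"ry":0,"rz":0.605,"fingers":60},{"x":484,"y":-706,"z":95,"rx":0,"ry":0,"rz":0.605,"fingers":60},{"x":484,"y":-706,"z":95,"rx":0,"ry":0,"rz":0.605,"fingers":60},{"x":484,"y":-706,"z":95,"rx":0,"ry":0,"rz":0.605,"fingers":60}]}' 20
cat >> h.py <<'E'
def wcloud(c,s):
    h,w=c["range_z"].shape; f=h/2/np.tan(np.radians(c["fov_y"])/2)
    v,u=np.mgrid[:h,:w]; x,y=u-c["cx"],v-c["cy"]; r=np.hypot(x,y)+1e-9; th=r/f; z=c["range_z"]
    k=np.tan(np.minimum(th,1.5))*z/r
    P=np.dstack([x*k,-y*k,-z,np.ones_like(z)])@np.array(c["tool_from_camera"]).T
    W=P[:,:,:3]@R.from_euler("xyz",s["tcp_rot"]).as_matrix().T+s["ee_pos"]; W[z==0]=np.nan
    return W
def rect(W,box,zlo,zhi,nm):
    (x0,x1),(y0,y1)=box
    m=(W[:,:,2]>zlo)&(W[:,:,2]<zhi)&(W[:,:,0]>x0)&(W[:,:,0]<x1)&(W[:,:,1]>y0)&(W[:,:,1]<y1)
    P=W[m]
    if len(P)<10: print(nm,len(P)); return
    lo,hi=np.percentile(P,[1,99],axis=0)
    r=cv2.minAreaRect((P[:,:2]*1000).astype(np.float32)); vu=np.argwhere(m)
    e=np.linalg.eigh(np.cov(P[:,:2].T))[1][:,1]
    print(nm,len(P),"c",np.round(r[0],1),"sz",np.round(r[1],1),"ang",round(r[2],1),"pca %.1f"%np.degrees(np.arctan(e[1]/e[0])),"mean",np.round(P.mean(0)*1e3,1),"px",vu.mean(0)[::-1].round())
E
python3 - <<'E'
from h import *
s=manip.sense(); c=cams.capture("wrist"); print(s["ee_pos"],s["tcp_rot"],s["joint_pos"],s["time"])
np.savez("w0.npz",**c); cv2.imwrite("pics/w0.png",c["img"][:,:,::-1])
W=wcloud(c,s); b=((.32,.5),(.19,.28))
rect(W,b,.105,.135,"bladetop"); rect(W,b,.04,.135,"blade"); rect(W,b,.017,.03,"stock")
t=cams.capture("top"); W=cloud(t); rect(W,b,.105,.135,"T bladetop"); rect(W,b,.017,.03,"T stock")
E
```

```text
time: 2.6
ee_pos: [0.4291, 0.231, 0.2514]
tcp_rot: [-3.141, -0.001, -0.226]
ft_force: [-0.1, 0.8, 0.4]
grip_width: 0.0599
grip_force: 0.0
[0.42905453 0.23100106 0.25140603] [-3.14131799e+00 -7.72268732e-04 -2.25749831e-01] [ 3.83796503e-01 -2.61712242e-01  1.97264842e+00 -2.19097180e-04
  1.42986605e+00  2.18037324e+00] 2.6
bladetop 470 c [431.3 233.2] sz [10. 44.] ang 77.1 pca -13.6 mean [433.2 233.  121.1] px [310. 185.]
blade 549 c [431.5 233.2] sz [10.  44.4] ang 77.1 pca -13.8 mean [436.  232.3 114.9] px [310. 181.]
stock 1009 c [398.9 240.1] sz [ 24.5 111.3] ang 76.6 pca -13.7 mean [393.7 240.8  25.4] px [312. 195.]
T bladetop 0
T stock 91 c [371.5 246.7] sz [25.5 50.9] ang 80.0 pca -7.3 mean [370.6 249.4  23.4] px [249. 217.]
```

```bash
python3 -m crank '{"moves":[{"x":1,"y":-2,"z":50,"rx":0,"ry":0,"rz":0,"fingers":60},{"x":1,"y":-2,"z":100,"rx":0,"ry":0,"rz":0,"fingers":60},{"x":1,"y":-2,"z":130,"rx":0,"ry":0,"rz":0,"fingers":60},{"x":1,"y":-2,"z":147,"rx":0,"ry":0,"rz":0,"fingers":60},{"x":1,"y":-2,"z":154,"rx":0,"ry":0,"rz":0,"fingers":60},{"x":1,"y":-2,"z":154,"rx":0,"ry":0,"rz":0,"fingers":30},{"x":1,"y":-2,"z":154,"rx":0,"ry":0,"rz":0,"fingers":18},{"x":1,"y":-2,"z":154,"rx":0,"ry":0,"rz":0,"fingers":12},{"x":1,"y":-2,"z":154,"rx":0,"ry":0,"rz":0,"fingers":4},{"x":1,"y":-2,"z":154,"rx":0,"ry":0,"rz":0,"fingers":0},{"x":1,"y":-2,"z":154,"rx":0,"ry":0,"rz":0,"fingers":0},{"x":1,"y":-2,"z":154,"rx":0,"ry":0,"rz":0,"fingers":0}]}' 40
python3 -c "
from h import *
c=cams.capture('side');cv2.imwrite('pics/g.png',cv2.resize(c['img'][120:340,200:480],None,fx=2,fy=2)[:,:,::-1])"
```

```text
time: 4.2
ee_pos: [0.4302, 0.2332, 0.0967]
tcp_rot: [-3.141, -0.0, -0.225]
ft_force: [-0.8, -0.1, -0.5]
grip_width: 0.0096
grip_force: 40.0
```

View pics/g.png

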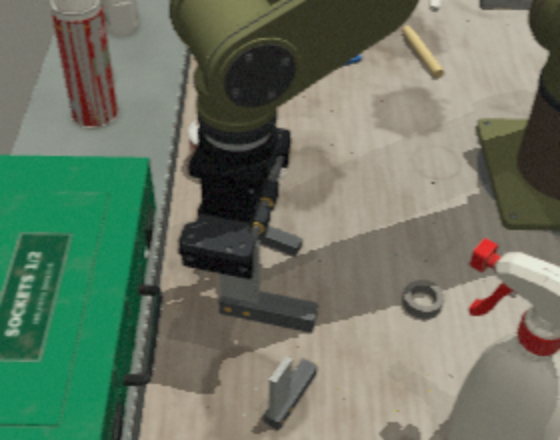

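```bash
python3 -m crank '{"moves":[{"x":0,"y":0,"z":-4,"rx":0,"ry":0,"rz":0,"fingers":0},{"x":0,"y":0,"z":-15,"rx":0,"ry":0,"rz":0,"fingers":0},{"x":0,"y":0,"z":-40,"rx":0,"ry":0,"rz":0,"fingers":0},{"x":0,"y":0,"z":-75,"rx":0,"ry":0,"rz":0,"fingers":0},{"x":0,"y":0,"z":-110,"rx":0,"ry":0,"rz":0,"fingers":0},{"x":0,"y":0,"z":-145,"rx":0,"ry":0,"rz":0,"fingers":0},{"x":0,"y":0,"z":-170,"rx":0,"ry":0,"rz":0,"fingers":0},{"x":0,"y":0,"z":-183,"rx":0,"ry":0,"rz":0,"fingers":0},{"x":0,"y":0,"z":-183,"rx":0,"ry":0,"rz":0,"fingers":0},{"x":0,"y":0,"z":-183,"rx":0,"ry":0,"rz":0,"fingers":0}]}' 40
python3 -m crank '{"moves":[{"x":1,"y":8,"z":0,"rx":0,"ry":0,"rz":0,"fingers":0},{"x":4,"y":25,"z":0,"rx":0,"ry":0,"rz":-0.02,"fingers":0},{"x":9,"y":55,"z":0,"rx":0,"ry":0,"rz":-0.06,"fingers":0},{"x":14,"y":90,"z":0,"rx":0,"ry":0,"rz":-0.11,"fingers":0},{"x":19,"y":125,"z":0,"rx":0,"ry":0,"rz":-0.17,"fingers":0},{"x":25,"y":160,"z":0,"rx":0,"ry":0,"rz":-0.23,"fingers":0},{"x":30,"y":195,"z":0,"rx":0,"ry":0,"rz":-0.29,"fingers":0},{"x":35,"y":230,"z":0,"rx":0,"ry":0,"rz":-0.35,"fingers":0},{"x":41,"y":265,"z":0,"rx":0,"ry":0,"rz":-0.41,"fingers":0},{"x":46,"y":300,"z":0,"rx":0,"ry":0,"rz":-0.47,"fingers":0},{"x":51,"y":335,"z":0,"rx":0,"ry":0,"rz":-0.53,"fingers":0},{"x":57,"y":370,"z":0,"rx":0,"ry":0,"rz":-0.58,"fingers":0},{"x":62,"y":405,"z":0,"rx":0,"ry":0,"rz":-0.62,"fingers":0},{"x":67,"y":435,"z":0,"rx":0,"ry":0,"rz":-0.65,"fingers":0},{"x":70,"y":455,"z":0,"rx":0,"ry":0,"rz":-0.668,"fingers":0},{"x":71,"y":463,"z":0,"rx":0,"ry":0,"rz":-0.668,"fingers":0},{"x":71,"y":463,"z":0,"rx":0,"ry":0,"rz":-0.668,"fingers":0},{"x":71,"y":463,"z":0,"rx":0,"ry":0,"rz":-0.668,"fingers":0},{"x":71,"y":463,"z":0,"rx":0,"ry":0,"rz":-0.668,"fingers":0}]}' 40
python3 - <<'E'
from h import *
s=manip.sense(); c=cams.capture("wrist"); print(s["ee_pos"],s["tcp_rot"],s["ft_force"],s["ft_torque"],s["time"])
cv2.imwrite("pics/w1.png",c["img"][:,:,::-1])
W=wcloud(c,s)
u=np.array([np.cos(s["tcp_rot"][2]),np.sin(s["tcp_rot"][2])]); n=np.array([-u[1],u[0]])
D=(W[:,:,:2]-s["ee_pos"][:2]); L=np.dstack([D@u,D@n,W[:,:,2]-s["ee_pos"][2]])
np.save("L.npy",L)
def rep(nm,m):
    P=L[m]*1e3
    if len(P)<20: print(nm,len(P));return
    r=cv2.minAreaRect(P[:,:2].astype(np.float32)); print(nm,len(P),np.round(r[0],1),np.round(r[1],1),round(r[2],1),"z",np.round(np.percentile(P[:,2],[5,50,95]),1))
    if np.ptp(P[:,0])>40:
        a=np.polyfit(P[:,0],P[:,2],1); print("  tilt deg",np.degrees(np.arctan(a[0])),"z0",a[1])
x,y,z=L[:,:,0],L[:,:,1],L[:,:,2]
rep("stocktop",(abs(y)<.02)&(x>-.12)&(x<.03)&(abs(z+.073)<.012))
zz=W[:,:,2]; near=(abs(x-.03)<.2)&(abs(y)<.12)
rep("post",near&(abs(zz-.166)<.012)&(abs(y)<.05)&(x>.03)); rep("bar",near&(abs(zz-.048)<.01)); rep("foot",near&(abs(zz-.008)<.005))
E
```

```text
time: 5.5
ee_pos: [0.4295, 0.2329, 0.2781]
tcp_rot: [3.14, 0.002, -0.225]
ft_force: [-0.2, -0.7, -4.1]
grip_width: 0.01
grip_force: 40.0
time: 7.88
ee_pos: [0.3961, -0.2333, 0.2797]
tcp_rot: [-3.142, -0.0, 0.444]
ft_force: [-0.1, -0.1, -3.7]
grip_width: 0.0098
grip_force: 40.0
[ 0.39607377 -0.23333728  0.27968906] [-3.14156101e+00 -1.68464860e-04  4.43778430e-01] [-0.12305902 -0.12232534 -3.70859147] [ 0.03052311 -0.06886211 -0.00736034] 7.875
stocktop 854 [ 3.8 -0.4] [38.3 25.4] 0.1 z [-78.2 -71.1 -69.5]
post 1666 [61.2 -0.6] [36.6 36. ] 89.4 z [-115.1 -112.5 -111.1]
bar 926 [82.1 38.3] [240.8 146.8] 64.2 z [-231.4 -229.9 -224.2]
  tilt deg 2.4494904243212807 z0 -230.41272721959567
foot 4658 [20.3  0. ] [240.4 347.9] 89.8 z [-276.6 -270.4 -268.7]
  tilt deg -0.2842674797897676 z0 -271.45649280939904
```

View pics/w1.png

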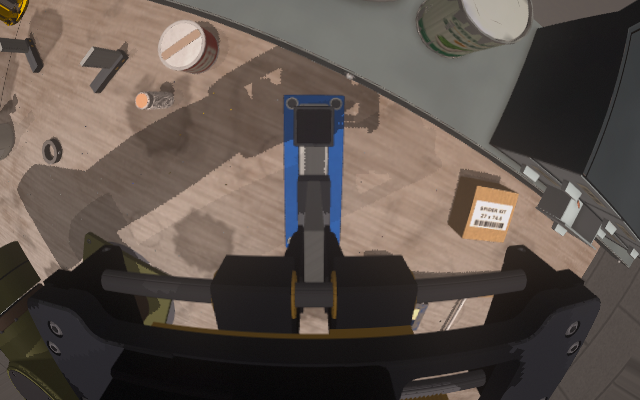

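The wrist view shows the square held at (315,205), lined up with the bar at (313,160) and the post at (313,125). Next I'll check tilt, yaw and the gap.

```bash
python3 - <<'E'
from h import *
L=np.load("L.npy")*1e3; x,y,z=L[:,:,0],L[:,:,1],L[:,:,2]
m=(abs(y)<16)&(x>-25)&(x<30)&(z>-80)&(z<-62)
P=L[m]; print("stock x pct",np.percentile(P[:,0],[0,5,50,95,99,100]))
Q=P[(P[:,0]<18)&(abs(P[:,1])>7)]
for sgn in(1,-1):
    q=Q[Q[:,1]*sgn>0]; print("tilt",np.degrees(np.arctan(np.polyfit(q[:,0],q[:,2],1)[0])),len(q),q[:,2].mean())
def edge(nm,m):
    lo,hi=[],[]
    xs=x[m]; b=np.arange(np.percentile(xs,3),np.percentile(xs,97),4)
    for a in b:
        k=m&(x>=a)&(x<a+4)
        if k.sum()>8: lo.append((a+2,y[k].min())); hi.append((a+2,y[k].max()))
    for e in(lo,hi):
        p=np.polyfit(*np.array(e).T,1); print(nm,"angle",np.degrees(np.arctan(p[0])).round(2),"y@0",p[1].round(2),"y@50",np.polyval(p,50).round(2))
edge("stock",m&(x<20)); edge("post",(abs(z+113)<8)&(abs(y)<40)&(x>30)&(x<100))
pm=(abs(z+113)<6)&(abs(y)<40)&(x>30)&(x<100); print("post x",np.percentile(x[pm],[0,2,98,100]))
bm=(abs(z+231.7)<8)&(abs(y)<30)&(x>10)&(x<45); print(bm.sum()); edge("bar",bm)
f=(abs(z+271)<5)&(abs(y)<80)&(x>-60)&(x<70)
import cv2
E
```

```text
stock x pct [-15.36684892 -11.13354356  10.0555616   22.33202942  22.57460822
  22.89533332]
tilt 0.23775391732584247 236 -71.07841338694003
tilt 0.09994226033332933 277 -71.03167390799774
stock angle 0.91 y@0 -12.97 y@50 -12.17
stock angle 0.8 y@0 11.85 y@50 12.55
post angle -0.4 y@0 -17.98 y@50 -18.33
post angle -0.65 y@0 18.27 y@50 17.71
post x [43.19488639 43.76637632 78.36632544 79.29322425]
372
bar angle 5.84 y@0 -19.5 y@50 -14.38
bar angle -0.51 y@0 18.03 y@50 17.59
```

```bash
python3 -m crank '{"moves":[{"x":0,"y":0,"z":10,"rx":0,"ry":0,"rz":0.015,"fingers":0},{"x":0,"y":0,"z":35,"rx":0,"ry":0,"rz":0.015,"fingers":0},{"x":0,"y":0,"z":65,"rx":0,"ry":0,"rz":0.015,"fingers":0},{"x":0,"y":0,"z":95,"rx":0,"ry":0,"rz":0.015,"fingers":0},{"x":0,"y":0,"z":115,"rx":0,"ry":0,"rz":0.015,"fingers":0},{"x":0,"y":0,"z":126,"rx":0,"ry":0,"rz":0.015,"fingers":0},{"x":0,"y":0,"z":130,"rx":0,"ry":0,"rz":0.015,"fingers":0},{"x":0,"y":0,"z":131,"rx":0,"ry":0,"rz":0.015,"fingers":0},{"x":0,"y":0,"z":131,"rx":0,"ry":0,"rz":0.015,"fingers":0},{"x":0,"y":0,"z":131,"rx":0,"ry":0,"rz":0.015,"fingers":0}]}' 40
python3 - <<'E'
from h import *
s=manip.sense(); c=cams.capture("wrist"); d=cams.capture("side")
im=np.zeros((600,800,3),np.uint8); im[:360,:520]=cv2.resize(c["img"][60:240,190:450],None,fx=2,fy=2); im[:,520:]=cv2.resize(d["img"][60:210,290:360],(280,600))
cv2.imwrite("pics/p1.png",im[:,:,::-1]); W=wcloud(c,s)
u=np.array([np.cos(s["tcp_rot"][2]),np.sin(s["tcp_rot"][2])]); n=np.array([-u[1],u[0]])
D=(W[:,:,:2]-s["ee_pos"][:2]); x,y,z=1e3*(D@u),1e3*(D@n),1e3*W[:,:,2]
st=(abs(y)<16)&(x>-25)&(x<30)&(abs(z-74)<8)
b=(abs(y)<30)&(x>24)&(x<42)&(abs(z-48)<7)
for nm,m in(("stock",st),("bar",b)):
    for lo in range(-16,42,6):
        k=m&(x>=lo)&(x<lo+6)
        if k.sum()>15: print(nm,lo,k.sum(),"y",y[k].min().round(1),y[k].max().round(1),"z",np.median(z[k]).round(1))
E
```

```text
time: 9.18
ee_pos: [0.3963, -0.2343, 0.1494]
tcp_rot: [3.14, -0.001, 0.428]
ft_force: [-0.3, 0.3, -4.2]
grip_width: 0.01
grip_force: 40.0
stock -16 56 y -13.3 11.9 z 78.4
stock -10 91 y -13.2 11.8 z 78.3
stock -4 101 y -13.1 11.7 z 78.2
stock 2 109 y -13.0 11.6 z 78.4
stock 8 126 y -12.9 11.5 z 78.4
stock 14 152 y -12.8 12.2 z 78.3
stock 20 24 y -12.7 12.1 z 78.4
```

View pics/p1.png

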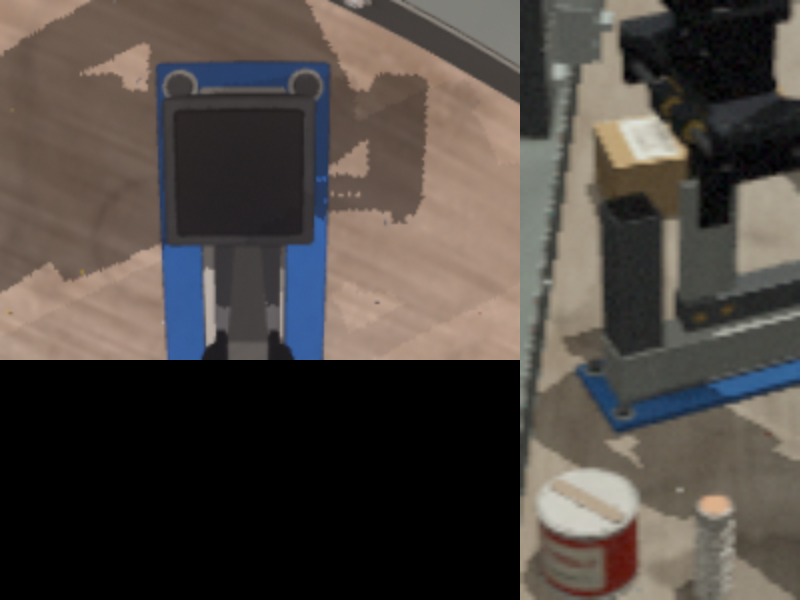

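```bash
python3 -m crank '{"moves":[{"x":0,"y":-1,"z":1,"rx":0,"ry":0,"rz":0,"fingers":0},{"x":0,"y":-1,"z":2,"rx":0,"ry":0,"rz":0,"fingers":0},{"x":0,"y":-1,"z":3,"rx":0,"ry":0,"rz":0,"fingers":0},{"x":0,"y":-1,"z":3,"rx":0,"ry":0,"rz":0,"fingers":0}]}' 40
cat > m.py <<'E'
from h import *
s=manip.sense(); c=cams.capture("wrist"); W=wcloud(c,s)
print(s["ee_pos"].round(4),s["tcp_rot"].round(4),s["ft_force"].round(1),s["ft_torque"].round(2),s["time"])
u=np.array([np.cos(s["tcp_rot"][2]),np.sin(s["tcp_rot"][2])]); n=np.array([-u[1],u[0]])
D=(W[:,:,:2]-s["ee_pos"][:2]); x,y,z=1e3*(D@u),1e3*(D@n),1e3*W[:,:,2]
st=(abs(y)<16)&(x>-20)&(x<30)&(abs(z-74)<8); b=(abs(y)<26)&(x>-25)&(x<42)&(abs(z-49)<5); p=(abs(z-166)<6)&(abs(y)<40)&(x>15)&(x<100)
print("stock end",np.percentile(x[st],99).round(1),"z",np.median(z[st]).round(1),"post face",np.percentile(x[p],1).round(1),"bar z",np.median(z[b]).round(1))
for nm,m,q in(("stock",st,5),("bar",b,5),("post",p,8)):
    for lo in range(-20,80,q):
        k=m&(x>=lo)&(x<lo+q)
        if k.sum()>4: print(nm,lo,k.sum(),"y",y[k].min().round(1),y[k].max().round(1),"mid",((y[k].min()+y[k].max())/2).round(2))
E
python3 m.py
```

```text
time: 9.78
ee_pos: [0.3954, -0.233, 0.1455]
tcp_rot: [-3.141, 0.0, 0.428]
ft_force: [-0.1, 0.1, -4.6]
grip_width: 0.0096
grip_force: 40.0
[ 0.3954 -0.233   0.1455] [-3.1412e+00  2.0000e-04  4.2780e-01] [-0.1  0.1 -4.6] [ 0.02 -0.05 -0.01] 9.775
stock end 19.7 z 74.4 post face 16.8 bar z 49.6
stock -15 56 y -13.1 12.0 mid -0.58
stock -10 76 y -13.1 11.9 mid -0.58
stock -5 79 y -13.0 11.8 mid -0.58
stock 0 81 y -12.9 11.7 mid -0.6
stock 5 107 y -12.8 11.6 mid -0.61
stock 10 119 y -12.7 12.4 mid -0.18
stock 15 108 y -12.7 12.3 mid -0.17
bar -20 42 y -18.0 16.8 mid -0.58
bar -15 45 y -17.9 17.6 mid -0.14
bar -10 47 y -17.8 17.6 mid -0.1
bar -5 52 y -18.6 17.4 mid -0.58
bar 0 55 y -18.5 17.3 mid -0.6
bar 5 51 y -18.4 17.1 mid -0.64
bar 10 31 y -18.3 17.0 mid -0.65
post 12 187 y -5.2 4.0 mid -0.59
post 20 253 y -5.4 4.2 mid -0.59
post 36 34 y -0.4 16.7 mid 8.17
post 44 1157 y -17.9 17.8 mid -0.06
post 52 1310 y -18.1 17.8 mid -0.16
post 60 1371 y -18.0 17.8 mid -0.12
post 68 1412 y -18.2 18.0 mid -0.11
post 76 675 y -18.2 17.8 mid -0.21
```

```bash
python3 -m crank '{"moves":[{"x":0,"y":0,"z":0.5,"rx":0,"ry":0,"rz":0,"fingers":0},{"x":0,"y":0,"z":0.5,"rx":0,"ry":0,"rz":0,"fingers":0}]}' 40
python3 -m crank '{"moves":[{"x":0,"y":0,"z":0.5,"rx":0,"ry":0,"rz":0,"fingers":0},{"x":0,"y":0,"z":0.5,"rx":0,"ry":0,"rz":0,"fingers":0}]}' 40
python3 -m crank '{"moves":[{"x":0,"y":0,"z":0.5,"rx":0,"ry":0,"rz":0,"fingers":0},{"x":0,"y":0,"z":0.5,"rx":0,"ry":0,"rz":0,"fingers":0}]}' 40
```

```text
time: 10.07
ee_pos: [0.3955, -0.2331, 0.1451]
tcp_rot: [-3.142, 0.0, 0.428]
ft_force: [-0.5, 0.1, -2.5]
grip_width: 0.0097
grip_force: 40.0
time: 10.32
ee_pos: [0.3956, -0.2331, 0.1447]
tcp_rot: [3.142, -0.0, 0.428]
ft_force: [-0.1, 0.1, -3.6]
grip_width: 0.0098
grip_force: 40.0
time: 10.58
ee_pos: [0.3957, -0.2332, 0.1447]
tcp_rot: [3.141, -0.0, 0.428]
ft_force: [-1.2, 1.5, -0.2]
grip_width: 0.0097
grip_force: 40.0
```

```bash
python3 -m crank '{"moves":[{"x":0,"y":0,"z":0.5,"rx":0,"ry":0,"rz":0,"fingers":0},{"x":0,"y":0,"z":0.5,"rx":0,"ry":0,"rz":0,"fingers":0},{"x":0,"y":0,"z":0.5,"rx":0,"ry":0,"rz":0,"fingers":0}]}' 25
python3 -m crank '{"moves":[{"x":0,"y":0,"z":0.5,"rx":0,"ry":0,"rz":0,"fingers":0},{"x":0,"y":0,"z":0.5,"rx":0,"ry":0,"rz":0,"fingers":0},{"x":0,"y":0,"z":0.5,"rx":0,"ry":0,"rz":0,"fingers":0}]}' 25
python3 m.py | head -2
```

```text
time: 10.95
ee_pos: [0.3959, -0.2333, 0.1447]
tcp_rot: [3.141, -0.0, 0.428]
ft_force: [-2.6, 0.7, 5.4]
grip_width: 0.0104
grip_force: 25.0
time: 11.32
ee_pos: [0.396, -0.2334, 0.1447]
tcp_rot: [3.141, -0.0, 0.428]
ft_force: [-2.8, 1.9, 8.2]
grip_width: 0.0099
grip_force: 25.0
[ 0.396  -0.2334  0.1447] [ 3.1405e+00 -5.0000e-04  4.2780e-01] [-2.8  1.9  8.2] [0.57 0.6  0.02] 11.325
stock end 19.0 z 73.6 post face 16.8 bar z 49.5
```

```bash
python3 -m crank '{"moves":[{"x":1,"y":0,"z":0,"rx":0,"ry":0,"rz":0,"fingers":0},{"x":2.5,"y":0,"z":0,"rx":0,"ry":0,"rz":0,"fingers":0},{"x":4,"y":0,"z":0,"rx":0,"ry":0,"rz":0,"fingers":0},{"x":5.5,"y":0,"z":0,"rx":0,"ry":0,"rz":0,"fingers":0},{"x":7,"y":0,"z":0,"rx":0,"ry":0,"rz":0,"fingers":0},{"x":8.5,"y":0,"z":0,"rx":0,"ry":0,"rz":0,"fingers":0},{"x":10,"y":0,"z":0,"rx":0,"ry":0,"rz":0,"fingers":0},{"x":11.5,"y":0,"z":0,"rx":0,"ry":0,"rz":0,"fingers":0},{"x":13,"y":0,"z":0,"rx":0,"ry":0,"rz":0,"fingers":0},{"x":14,"y":0,"z":0,"rx":0,"ry":0,"rz":0,"fingers":0},{"x":14,"y":0,"z":0,"rx":0,"ry":0,"rz":0,"fingers":0}]}' 30
python3 m.py
```

```text
time: 12.75
ee_pos: [0.4089, -0.2286, 0.1447]
tcp_rot: [3.138, 0.0, 0.428]
ft_force: [-2.2, -1.5, 6.0]
grip_width: 0.0102
grip_force: 30.0
[ 0.4089 -0.2286  0.1447] [3.1379 0.     0.4281] [-2.2 -1.5  6. ] [-0.17  0.56  0.05] 12.75
stock end -3.5 z 73.6 post face 16.7 bar z 49.5
stock -15 54 y -13.5 11.7 mid -0.87
stock -10 77 y -13.4 11.6 mid -0.86
stock -5 24 y -13.3 11.5 mid -0.89
bar -20 43 y -16.6 18.1 mid 0.77
bar -15 23 y -17.4 18.0 mid 0.33
post 12 186 y -5.1 4.1 mid -0.5
post 20 236 y -5.3 4.2 mid -0.54
post 28 765 y -16.4 19.6 mid 1.58
post 36 1225 y -16.4 19.4 mid 1.48
post 44 1294 y -16.4 19.6 mid 1.6
post 52 1313 y -16.3 19.4 mid 1.58
post 60 1122 y -16.1 19.6 mid 1.78
```

```bash
python3 -m crank '{"moves":[{"x":0.7,"y":-0.7,"z":0,"rx":0,"ry":0,"rz":0,"fingers":0},{"x":1.4,"y":-1.4,"z":0,"rx":0,"ry":0,"rz":0,"fingers":0},{"x":2.2,"y":-2,"z":0,"rx":0,"ry":0,"rz":0,"fingers":0},{"x":3,"y":-2,"z":0,"rx":0,"ry":0,"rz":0,"fingers":0},{"x":3,"y":-2,"z":0,"rx":0,"ry":0,"rz":0,"fingers":0}]}' 30
python3 m.py
```

```text
time: 13.42
ee_pos: [0.4109, -0.2255, 0.1447]
tcp_rot: [3.138, -0.0, 0.428]
ft_force: [-1.2, -1.8, 6.5]
grip_width: 0.01
grip_force: 30.0
[ 0.4109 -0.2255  0.1447] [ 3.1376e+00 -2.0000e-04  4.2820e-01] [-1.2 -1.8  6.5] [-0.31  0.45  0.02] 13.425
stock end -8.1 z 73.5 post face 16.6 bar z 49.6
stock -15 57 y -13.5 11.7 mid -0.91
stock -10 27 y -13.4 11.6 mid -0.9
bar -20 25 y -18.3 17.3 mid -0.48
post 12 187 y -5.1 4.1 mid -0.48
post 20 321 y -18.4 17.2 mid -0.58
post 28 1069 y -18.3 17.3 mid -0.5
post 36 1246 y -18.6 17.6 mid -0.51
post 44 1281 y -18.3 17.4 mid -0.43
post 52 1380 y -18.4 17.5 mid -0.46
post 60 569 y -18.3 17.2 mid -0.56
```

```bash
python3 -m crank '{"moves":[{"x":0.6,"y":0,"z":0,"rx":0,"ry":0,"rz":0,"fingers":0},{"x":1.2,"y":0,"z":0,"rx":0,"ry":0,"rz":0,"fingers":0},{"x":1.8,"y":0,"z":0,"rx":0,"ry":0,"rz":0,"fingers":0},{"x":2.4,"y":0,"z":0,"rx":0,"ry":0,"rz":0,"fingers":0},{"x":2.4,"y":0,"z":0,"rx":0,"ry":0,"rz":0,"fingers":0}]}' 30
python3 -m crank '{"moves":[{"x":0.5,"y":0,"z":0,"rx":0,"ry":0,"rz":0,"fingers":0},{"x":1,"y":0,"z":0,"rx":0,"ry":0,"rz":0,"fingers":0},{"x":1,"y":0,"z":0,"rx":0,"ry":0,"rz":0,"fingers":0}]}' 30
python3 -m crank '{"moves":[{"x":0.4,"y":0,"z":0,"rx":0,"ry":0,"rz":0,"fingers":0},{"x":0.8,"y":0,"z":0,"rx":0,"ry":0,"rz":0,"fingers":0},{"x":0.8,"y":0,"z":0,"rx":0,"ry":0,"rz":0,"fingers":0}]}' 30
python3 m.py|head -2
```

```text
time: 14.1
ee_pos: [0.413, -0.2244, 0.1447]
tcp_rot: [3.138, 0.0, 0.428]
ft_force: [-2.8, -1.9, 6.4]
grip_width: 0.0097
grip_force: 30.0
time: 14.48
ee_pos: [0.4138, -0.224, 0.1447]
tcp_rot: [3.138, 0.0, 0.428]
ft_force: [-3.1, -1.8, 6.6]
grip_width: 0.0097
grip_force: 30.0
time: 14.85
ee_pos: [0.4145, -0.2237, 0.1447]
tcp_rot: [3.138, 0.0, 0.428]
ft_force: [-2.5, -1.2, 6.0]
grip_width: 0.0102
grip_force: 30.0
[ 0.4145 -0.2237  0.1447] [3.1383e+00 1.0000e-04 4.2800e-01] [-2.5 -1.2  6. ] [-0.22  0.65  0.  ] 14.85Traceback (most recent call last):
  File "m.py", line 7, in <module>
    print("stock end",np.percentile(x[st],99).round(1),"z",np.median(z[st]).round(1),"post face",np.percentile(x[p],1).round(1),"bar z",np.median(z[b]).round(1))
                      ~~~~~~~~~~~~~^^^^^^^^^^
    return _quantile_unchecked(
        a, q, axis, out, overwrite_input, method, keepdims, weights)
    return _ureduce(a,
                    func=_quantile_ureduce_func,
    ...<5 lines>...
                    overwrite_input=overwrite_input,
                    method=method)
    r = func(a, **kwargs)
    result = _quantile(arr,
                       quantiles=q,
    ...<2 lines>...
                       out=out,
                       weights=wgt)
    slices_having_nans = np.isnan(arr[-1, ...])
                                  ~~~^^^^^^^^^
IndexError: index -1 is out of bounds for axis 0 with size 0
```

```bash
python3 -m crank '{"moves":[{"x":0.4,"y":0,"z":0,"rx":0,"ry":0,"rz":0,"fingers":0},{"x":0.6,"y":0,"z":0,"rx":0,"ry":0,"rz":0,"fingers":0},{"x":0.6,"y":0,"z":0,"rx":0,"ry":0,"rz":0,"fingers":0}]}' 30
python3 -m crank '{"moves":[{"x":0.4,"y":0,"z":0,"rx":0,"ry":0,"rz":0,"fingers":0},{"x":0.6,"y":0,"z":0,"rx":0,"ry":0,"rz":0,"fingers":0},{"x":0.6,"y":0,"z":0,"rx":0,"ry":0,"rz":0,"fingers":0}]}' 30
```

```text
time: 15.28
ee_pos: [0.4148, -0.2236, 0.1447]
tcp_rot: [3.138, 0.001, 0.428]
ft_force: [-4.6, -2.2, 7.3]
grip_width: 0.0095
grip_force: 30.0
time: 15.65
ee_pos: [0.4148, -0.2236, 0.1447]
tcp_rot: [3.138, 0.002, 0.428]
ft_force: [-6.9, -2.4, 8.3]
grip_width: 0.0099
grip_force: 30.0
```

```bash
python3 -m crank '{"moves":[{"x":0.3,"y":0,"z":0,"rx":0,"ry":0,"rz":0,"fingers":0},{"x":0.5,"y":0,"z":0.2,"rx":0,"ry":0,"rz":0,"fingers":0},{"x":0.5,"y":0,"z":0.2,"rx":0,"ry":0,"rz":0,"fingers":0},{"x":0.5,"y":0,"z":0.2,"rx":0,"ry":0,"rz":0,"fingers":0}]}' 30
python3 - <<'E'
from h import *
s=manip.sense();print(s["ft_force"],s["ft_torque"],s["tcp_rot"],s["time"])
c=cams.capture("wrist"); d=cams.capture("side")
im=np.zeros((600,800,3),np.uint8); im[:360,:390]=cv2.resize(c["img"][60:240,220:415],None,fx=2,fy=2); im[:,400:]=cv2.resize(d["img"][75:180,290:360],(400,600),interpolation=cv2.INTER_CUBIC)
cv2.imwrite("pics/p2.png",im[:,:,::-1])
W=cloud(d); a=.437; u=np.array([np.cos(a),np.sin(a)]); n=np.array([-u[1],u[0]])
D=W[:,:,:2]-s["ee_pos"][:2]; x,y,z=1e3*(D@u),1e3*(D@n),1e3*W[:,:,2]
print("end/mid")
m=(abs(y-13)<4)&(x>-80)&(x<24)&(z>52)&(z<70)   # stock side face
p=np.polyfit(x[m],y[m],1); print("stock side n:",m.sum(),"yaw rel .437 deg",np.degrees(np.arctan(p[0])),np.polyval(p,[-70,20]))
m2=(abs(y-18)<4)&(x>-120)&(x<50)&(z>20)&(z<46); p=np.polyfit(x[m2],y[m2],1); print("bar side",m2.sum(),np.degrees(np.arctan(p[0])),np.polyval(p,[-70,20]))
m3=(y>-12)&(y<11)&(abs(y-0)>6)&(x>-85)&(x<20)&(abs(z-72)<6); p=np.polyfit(x[m3],z[m3],1); print("stock top tilt",m3.sum(),np.degrees(np.arctan(p[0])),np.polyval(p,[-70,20]))
m4=(abs(y)<15)&(x<-84)&(x>-125)&(abs(z-48)<6); print("bar top",m4.sum(),np.median(z[m4]))
E
```

```text
time: 16.15
ee_pos: [0.4149, -0.2235, 0.1447]
tcp_rot: [3.139, 0.003, 0.428]
ft_force: [-9.1, -3.6, 8.9]
grip_width: 0.0098
grip_force: 30.0
[-9.14256895 -3.61265247  8.90678474] [-0.36553378  1.29979775  0.05481594] [3.13875097 0.00334507 0.42802695] 16.15
end/mid
stock side n: 133 yaw rel .437 deg 0.06504817599657144 [13.51525113 13.61742861]
bar side 344 -0.1788614992834188 [18.37119457 18.09023867]
stock top tilt 51 1.4272343764763764 [70.3537194  72.59607773]
bar top 48 47.11922543665409
```

View pics/p2.png

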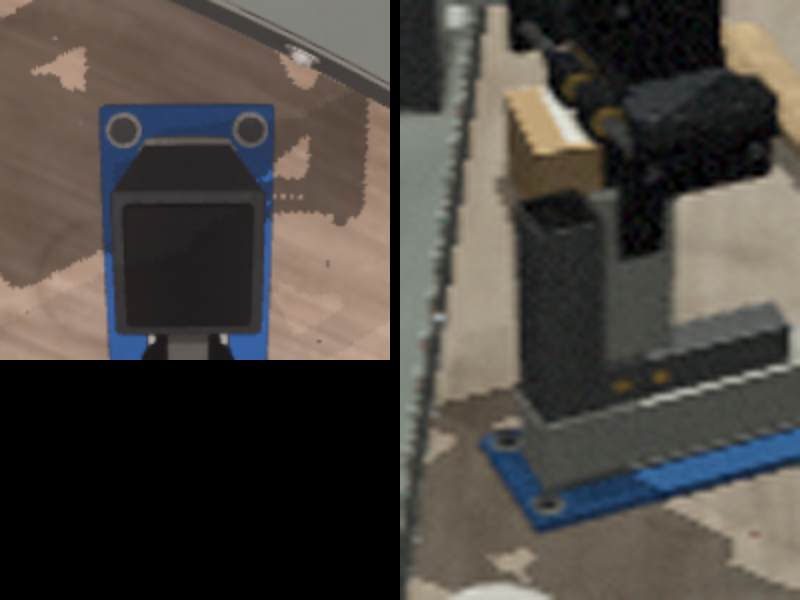

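```bash
cat > tilt.py <<'E'
from h import *
s=manip.sense(); cs=[cams.capture("side") for _ in range(8)]; d=cs[0]
Z=np.array([c["range_z"] for c in cs]); Z[Z==0]=np.nan; d["range_z"]=np.nan_to_num(np.nanmedian(Z,0))
W=cloud(d); a=.437; u=np.array([np.cos(a),np.sin(a)]); n=np.array([-u[1],u[0]])
D=W[:,:,:2]-s["ee_pos"][:2]; x,y,z=1e3*(D@u),1e3*(D@n),1e3*W[:,:,2]
print("noise",np.nanmedian(np.nanstd(Z[:,100:180,290:360],0))*1e3)
for nm,m in (("tail top",(abs(y)<11)&(x<-20)&(x>-76)&(abs(z-72)<4)),("bar",(abs(y)<15)&(x<-82)&(x>-130)&(abs(z-48)<4))):
    P=np.c_[x[m],y[m],np.ones(m.sum())]; k=np.linalg.lstsq(P,z[m],rcond=None)[0]; print(nm,m.sum(),"slope x deg",np.degrees(k[0]),"slope y",np.degrees(k[1]),"z mean",z[m].mean(),"x mean",x[m].mean())
m=(y>9)&(y<16)&(abs(x+30)<60)&(z>40)
for lo in range(-76,24,10):
    k=m&(x>=lo)&(x<lo+10)&(z<85)
    if k.sum()>5: print(lo,k.sum(),"z max/min of side",z[k].max().round(1),z[k].min().round(1))
print(s["time"],s["ft_force"])
E
python3 tilt.py
```

```text
noise 2.2149901
tail top 69 slope x deg -0.14851686859231125 slope y -0.24135579554616243 z mean 70.91912429929259 x mean -49.25706722828738
bar 61 slope x deg 1.164411923517864 slope y 0.9862118229686708 z mean 47.1642187166178 x mean -111.75714708152488
-76 24 z max/min of side 71.2 46.2
-66 24 z max/min of side 71.5 46.7
-56 25 z max/min of side 71.7 46.6
-46 24 z max/min of side 70.4 46.7
-36 23 z max/min of side 71.0 46.8
-26 25 z max/min of side 71.1 45.9
-16 24 z max/min of side 71.9 46.2
-6 23 z max/min of side 71.0 46.9
4 25 z max/min of side 72.3 45.6
14 8 z max/min of side 70.4 46.6
16.25 [-9.69775832 -3.39132233  9.89787106]
```

The side view shows the blade at about (635,280) touching the post with no gap. The stock is flat on the bar: its tilt is about 0.15° and its top is 23.8 mm above the bar's top. The pressing forces are about 10 N each way.

```bash
python3 -m crank '{"moves":[{"x":0,"y":0,"z":0,"rx":0,"ry":0,"rz":0,"fingers":0},{"x":0,"y":0,"z":0,"rx":0,"ry":0,"rz":0,"fingers":0},{"x":0,"y":0,"z":0,"rx":0,"ry":0,"rz":0,"fingers":0},{"x":0,"y":0,"z":0,"rx":0,"ry":0,"rz":0,"fingers":0}]}' 30 && python3 -c "
from station import ticket
print(ticket.close_job())"
```

```text
time: 17.15
ee_pos: [0.4149, -0.2235, 0.1447]
tcp_rot: [3.139, 0.003, 0.428]
ft_force: [-8.4, -3.5, 9.2]
grip_width: 0.01
grip_force: 30.0
the job is handed in; nothing more can be done
None
```

I handed the job in at about 17 s: the large square is seated in the corner, still gripped, flat on the bar and against the post with about 9 N each way, and I moved neither the tin nor the stud; no verdict came back.

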